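# Shim the rocking honing stand

## Task

The honing stand rocks because its front-left foot, the one below the brass disc, is too short. With the fingertips push the pale wooden wedge along the bench, thin end first, under that foot until it is snug and carries the foot, then press down on the brass disc to check that the stand no longer rocks, and take the hand away. Do not lift the wedge or the stand, do not shove the stand out of its place, and leave the other things alone.

Things in the scene. Friction and masses are not known exactly. Their poses are not given: they have to be found in the camera images.
- stand: honing stand, about 1.5 kg, loose: dark board 160 x 260 x 16 mm (x, y), top 42 mm above the bench, underside 26 mm, carrying an oil stone (66 x 190 mm, centred at x +20, y -20 mm, top 70 mm up). Origin on the bench under the board's centre; x to the stand's back, away from the robot, y to its left, z up. Black round feet, 26 mm across, at x +-60, y +-105 mm; starts level on three of them
- short_foot (a point): centre of the underside of the short front-left foot (stand x -60, y +105 mm), 10 mm above the bench; the way below and behind it is clear for 100 mm. Before it is shimmed, 2 to 4 N down on this corner tips the stand
- press_point (a point): centre of the brass disc (24 mm across) let into the board's top straight above the short foot, 42 mm above the bench
- wedge: pale wooden wedge with a red dot, 60 g, loose, flat on the bench: 100 mm long, 44 mm wide, top sloping evenly; origin in the middle of its underside; x points to its thin end (3 mm high, at x +50 mm), which faces roughly to the short foot and starts 20 to 60 mm in front of the board. It jams when its origin is about 20 mm in front of the foot's centre, and stays in when let go
- wedge_thick_end (a point): foot of the wedge's thick end, on the bench (wedge x -50 mm): a flat face 44 mm wide, 17 mm high, square to the wedge's x, facing the robot. Sliding the wedge freely takes under 1 N; once it jams below the foot the push rises quickly past 5 N, and at 6 to 12 N the stand would begin to slide
- block: the long pale wood block, a bystander; origin at its underside's centre (81 x 138 x 31 mm box)
- head: the carved head, a bystander; origin at its underside's centre, 190 mm tall
- pliers: the blue pliers, a bystander; origin at its underside's centre, 12 mm high, 180 mm long
- offcut: the small brown offcut, a bystander; origin at its underside's centre, 59 x 68 x 23 mm
- tape: the roll of tape, a bystander; origin at its underside's centre, 104 mm across, 25 mm high
Things that resemble listed ones, but are neither listed nor needed, are in the scene too. What is shaped like the wedge but purple is not meant.

How it is judged:
By the outcome, as a careful person would: the job done as asked, in the order asked, and still so for the second after the job is handed in, with the robot touching nothing.
It also fails if it takes over 48 s, if anything falls off the work surface, if the arm or the gripper's body presses on something with over 40 N, if the wrist force passes 120 N, or if a joint passes its speed limit or range.

## Robot

A 6-joint arm with a two-finger parallel gripper is mounted at the origin on a cart in front of the work surface, level with it; the furniture and walls round the work are solid. World frame = base frame: x ahead of the robot, y to its left, z up, the work surface at z = 0. Lengths are in m, angles in rad, forces in N, time in s.
With the tool pointing down it reaches from about 0.325 to 0.775 m from the base axis. Payload 5.5 kg.
Tool frame: the origin (TCP) lies at the very end of the fingers, on their centre line; the grasp point (between the pads) lies 19 mm behind it; z points along the fingers, y is the line along which they close (so a half turn about z gives the same grasp; the last joint's range is limited). The gripper opens to 85 mm and grips with 20 to 120 N. Pads are 22 mm wide; open, the fingers measure 114 mm over their backs; the gripper's body (76 mm by 85 mm) begins 54 mm behind the grasp point. The pads swing forward as they close: fully open they stand 13 mm farther back than shut.
Start: joints at [1.088, 0.091, 1.231, -0, 1.82, -0.057], TCP at [0.248, 0.546, 0.231] pointing down, gripper open.
Joint ranges: [-2.87, 2.87], [-0.86, 2.18], [0.17, 2.46], [-1.51, 4.65], [0.06, 2.69], [-2.65, 2.65]. Speed limits (rad/s): [2.57, 2.57, 3.01, 3.14, 3.14, 3.14].

## Interface

Orientations are given as a 3x3 rotation matrix whose columns are the frame's x, y, z axes.
In Python, from cell import env, optics gives the robot as it stands. The module is installed in compiled form; this text tells all that it offers.
- The arm moves only by the tool carry_out, never from a script. Its argument "targets" is a list that holds one entry, the list of rows, each a list of 7 numbers: the shift along the world's x, y, z in a scale on which 1.0 is 80 cm, then the turn, a rotation vector about the world's x, y, z in parts of the range, where 1.0 means 45 degrees, then the finger opening in cm, from 0 to 8.54. In form: [[[tx, ty, tz, wx, wy, wz, jaw], ...]]. A call has 1 to 8 rows; each row is the pose to reach, as a shift and turn from the pose commanded when the call began; what a row does not reach only later rows make up. A row lasts 1/8 s, in which the tool goes at most 62.5 mm and 10.7 degrees, less where a joint would pass 70% of its speed; a pose out of reach is approached as far as the arm can. No shift or turn number may pass 1 either way. A call with a gripper value outside its range is refused whole. The fingers move at their own pace and stop on an object; the grip force is fixed at half the most. Time passes only in rows, so rows that repeat a pose let the fingers close. It gives the time, the measured TCP pose, the force, the opening and the grip force at its end, in the units of the state.
- env.state(): the state, without advancing time (a new reading comes with each control period).
- optics.camera(name): name is "scene" or "top" or "wrist"; returns a dict with "color" (400x640x3 uint8, red, green, blue), "fx", "fy", "cx", "cy" (pixels), "world_to_cam" (4x4, takes a point from world to camera coordinates). Camera axes: x right, y up, looking along -z (the intrinsics and any distortion apply to the point x, -y, -z); pixel columns grow to the right and rows downward; lengths in m; the calibration is good to about 2 mm. The wrist camera is an equidistant fisheye: a pixel r from the principal point sees the ray r / f radians off the axis. A picture is of the moment at which its call begins. There is no depth.
- env.finish_job(): hands the job in; it is judged then, once.
Trained networks look in a picture, given as the dict that the camera call returned (one of the last four; its "shot" number tells which), for a name from the list of things; names that differ only in an ending like _2 or _b are one class to them, and where a whole thing is asked for, a point or a joint stands for the part that bears it (a point fixed in the world has none). Each returns a list of dicts, best first, with "confidence" (0 to 1); they miss things now and then, are a little off and sometimes report something else, mostly with a low value. They report only what shows in the picture. A call takes as long as a camera call. They do not tell look-alikes from the thing itself.
- optics.find_in(picture, name): "location" ([x, y, z] in m, in world coordinates, good to about 4 mm: the middle of the surface that is visible of it).
The state is a dict: "time": time; "qpos": joint angles; "joint_vel": joint speeds; "tau": joint torques, N m; "tcp_pos": TCP position; "ee_rot": TCP orientation; "wrist_force": force on the tool from outside, world axes, zero at the start; "moment": the same for the moment, N m; "finger_gap": opening from 0.0 (shut) to 1.0 (fully open); "finger_force": force on a finger pad.
Only numpy, scipy, OpenCV 4.12 (cv2) and the standard library are available. Lean on these libraries where they do the work, as an engineer would, in place of code of your own. Each camera call takes 0.05 s, during which the arm holds its last target. There are 200 camera calls.

## Working session

There is one attempt and no reset: what is moved stays moved. The work goes in short steps, Python scripts to look and compute and a tool call to move; the robot and the scene stay as the last step left them, time stands still between calls to the robot, and variables do not carry over. Pictures are saved under pics/ and viewed, at most 10 in all, crops included, and the job is handed in when it is done.

Besides the shell and the picture viewer there is one more tool, called after "Emit:" in YAML: its name, and indented under it one key for each argument. carry_out: Moves the arm, as the interface text tells. Its arguments: {"type":"object","properties":{"targets":{"type":"array","items":{"type":"array","items":{"type":"array","items":{"type":"number"}}}}},"required":["targets"]}

```bash
mkdir -p pics
cat > h.py <<'E'
import numpy as np, cv2
from cell import env, optics
def snap(n,f):
    p=optics.camera(n); cv2.imwrite('pics/'+f,p['color'][:,:,::-1]); return p
def proj(p,X):
    c=p['world_to_cam']@np.r_[X,1]; return p['cx']+p['fx']*c[0]/-c[2], p['cy']-p['fy']*c[1]/-c[2]
def unproj(p,u,v,z):
    R=p['world_to_cam'][:3,:3]; t=p['world_to_cam'][:3,3]
    d=R.T@np.array([(u-p['cx'])/p['fx'],-(v-p['cy'])/p['fy'],-1]); o=-R.T@t
    return o+d*(z-o[2])/d[2]
E
python3 - <<'E'
from h import *
s=env.state();print(s['time'],s['tcp_pos'],s['ee_rot'].round(3) if hasattr(s['ee_rot'],'round') else s['ee_rot'],s['wrist_force'],s['finger_gap'])
for n in('top','scene'):
    p=snap(n,n+'0.png')
    for k in('stand','wedge','press_point','short_foot','wedge_thick_end','block','head','pliers','offcut','tape'):
        for r in optics.find_in(p,k)[:3]: print(n,k,np.round(r['location'],3),round(r['confidence'],2),np.round(proj(p,r['location'])))
E
```

```text
0.0 [0.24769059 0.54617299 0.23014711] [[-0.911  0.413 -0.001]
 [ 0.413  0.911 -0.002]
 [ 0.    -0.002 -1.   ]] [-0.0787667  -0.27758109  0.55684455] 0.998866741978262
top stand [ 0.752 -0.084  0.04 ] 0.59 [322. 138.]
top wedge [ 0.57  -0.029  0.015] 0.93 [305. 193.]
top wedge [ 0.395 -0.255  0.012] 0.76 [374. 248.]
top wedge [ 0.398 -0.112  0.013] 0.7 [329. 247.]
top press_point [ 0.752 -0.083  0.042] 0.7 [322. 138.]
top short_foot [ 0.745 -0.081  0.041] 0.6 [321. 140.]
top wedge_thick_end [0.432 0.062 0.014] 0.98 [275. 235.]
top wedge_thick_end [ 0.392 -0.256  0.009] 0.84 [374. 249.]
top wedge_thick_end [ 0.568 -0.027  0.009] 0.83 [304. 194.]
top block [0.666 0.258 0.031] 0.97 [218. 162.]
top block [ 0.567 -0.024  0.007] 0.46 [303. 195.]
top head [ 0.6   -0.387  0.164] 0.63 [425. 176.]
top pliers [ 0.429 -0.384  0.012] 0.76 [414. 238.]
top pliers [ 0.573 -0.027  0.01 ] 0.38 [304. 193.]
top offcut [ 0.526 -0.232  0.024] 0.56 [367. 207.]
top tape [0.533 0.225 0.022] 0.7 [226. 203.]
top tape [0.665 0.256 0.031] 0.43 [219. 163.]
scene stand [ 0.744 -0.11   0.043] 0.95 [370. 192.]
scene wedge [0.42  0.057 0.012] 0.77 [248. 217.]
scene wedge [ 0.4   -0.112  0.012] 0.76 [274. 258.]
scene wedge [ 0.392 -0.257  0.011] 0.76 [304. 299.]
scene press_point [ 0.748 -0.106  0.043] 0.67 [369. 191.]
scene short_foot [ 0.744 -0.11   0.042] 0.79 [369. 192.]
scene wedge_thick_end [ 0.787 -0.318  0.006] 0.82 [430. 236.]
scene wedge_thick_end [ 0.567 -0.038  0.011] 0.79 [308. 213.]
scene wedge_thick_end [ 0.401 -0.118  0.01 ] 0.76 [276. 260.]
scene block [0.661 0.247 0.027] 0.78 [280. 147.]
scene head [ 0.593 -0.411  0.156] 0.89 [416. 266.]
scene pliers [ 0.424 -0.386  0.009] 0.93 [347. 331.]
scene pliers [0.528 0.217 0.026] 0.25 [251. 168.]
scene tape [0.527 0.217 0.024] 0.8 [251. 169.]
```

```bash
python3 -c "
import cv2
a=cv2.imread('pics/top0.png')[100:280,200:440];cv2.imwrite('pics/t1.png',cv2.resize(a,None,fx=3.3,fy=3.3,interpolation=2))
a=cv2.imread('pics/scene0.png')[130:350,220:460];cv2.imwrite('pics/s1.png',cv2.resize(a,None,fx=2.7,fy=2.7,interpolation=2))"
```

```text
(no output)
```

View pics/t1.png

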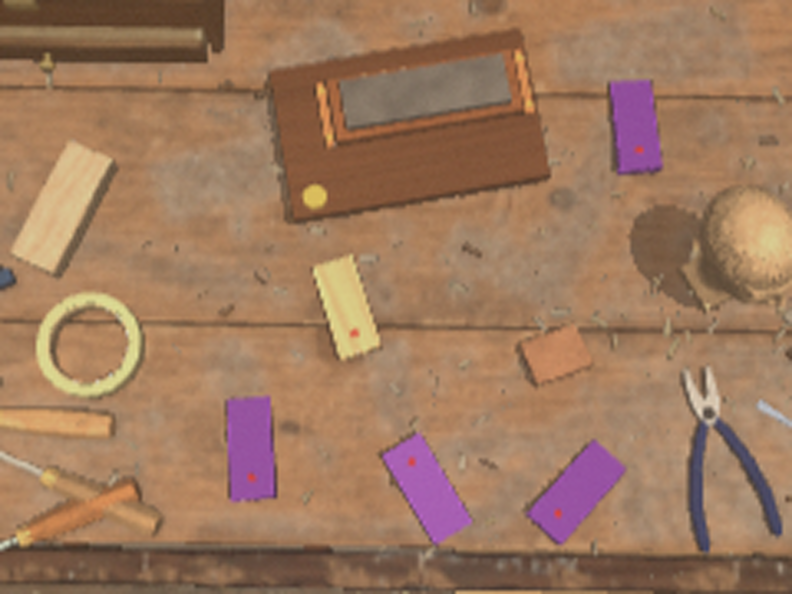

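View pics/s1.png

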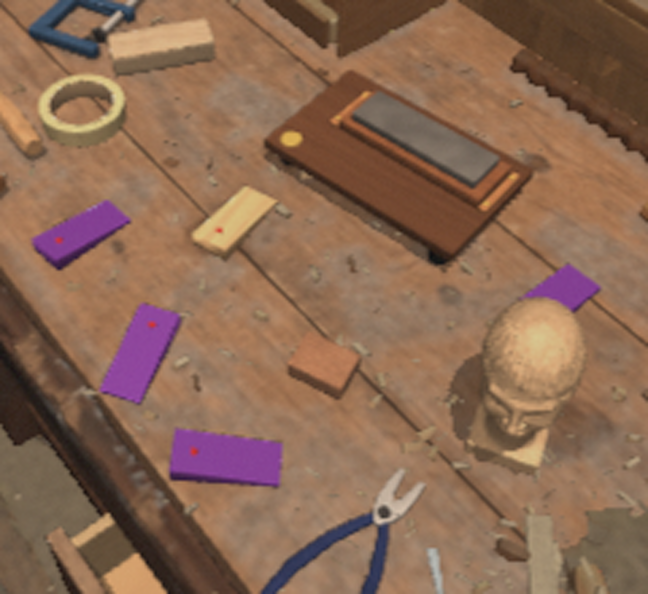

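The pale wedge (top crop 347,305, so pixel 305,192) is the only non-purple one. Its red dot and thick end face the robot. The purple look-alikes are at crop (250,448), (427,487), (576,490) and (636,126), and the brass disc is at crop (315,196). Next I measure the edges precisely.

```bash
cat > m.py <<'E'
from h import *
def seg(img,c,r,lo,hi):
    hsv=cv2.cvtColor(img,cv2.COLOR_RGB2HSV); m=cv2.inRange(hsv,lo,hi)
    m=cv2.morphologyEx(m,cv2.MORPH_CLOSE,np.ones((3,3)))
    w=np.zeros_like(m); cv2.circle(w,c,r,255,-1); m&=w
    cs=cv2.findContours(m,cv2.RETR_EXTERNAL,cv2.CHAIN_APPROX_NONE)[0]
    return max(cs,key=cv2.contourArea)
def cen(c): M=cv2.moments(c); return M['m10']/M['m00'],M['m01']/M['m00']
E
python3 - <<'E'
from m import *
p=optics.camera('top'); I=p['color']
hsv=cv2.cvtColor(I,cv2.COLOR_RGB2HSV)
for q in((295,159),(305,190),(298,185),(310,180),(300,150),(285,165),(296,172)): print(q,hsv[q[1],q[0]])
for n,dc,wc in(('top',(295,159),(305,192)),('scene',(328,181),(307,211))):
    if n=='scene': p=optics.camera('scene'); I=p['color']
    K=6
    B=cv2.resize(I,None,fx=K,fy=K,interpolation=cv2.INTER_CUBIC)
    f=lambda u:((u[0]+.5)/K-.5,(u[1]+.5)/K-.5)
    d=seg(B,(dc[0]*K,dc[1]*K),7*K,(18,110,120),(35,255,255)); u=f(cen(d)); print(n,'disc',np.round(u,1),cv2.contourArea(d)/K/K,unproj(p,*u,.042).round(4))
    w=seg(B,(wc[0]*K,wc[1]*K),22*K,(15,60,165),(35,255,255)); b=cv2.boxPoints(cv2.minAreaRect(w)); print('wedge area',cv2.contourArea(w)/K/K)
    for e in b: print(np.round(f(e),1),unproj(p,*f(e),.003).round(4),unproj(p,*f(e),.017).round(4))
    cv2.drawContours(B,[d,w,b.astype(int)],-1,(0,255,0),1); x,y=wc; cv2.imwrite('pics/seg_%s.png'%n,B[(y-50)*K:(y+30)*K,(x-40)*K:(x+50)*K,::-1])
a,b=[cv2.imread('pics/seg_%s.png'%n) for n in('top','scene')]
cv2.imwrite('pics/seg.png',cv2.resize(np.hstack([a,b]),(800,356)))
E
```

```text
(295, 159) [ 23 147 217]
(305, 190) [ 24 101 217]
(298, 185) [ 21 110 218]
(310, 180) [ 14  93 161]
(300, 150) [ 11 144 135]
(285, 165) [ 13 119 157]
(296, 172) [ 14 106 166]
top disc [294.9 159.1] 41.86111111111111 [0.6776 0.0042 0.042 ]
wedge area 392.7638888888889
[293. 180.] [0.6165 0.0116 0.003 ] [0.6133 0.0104 0.017 ]
[306.6 175.5] [ 0.6326 -0.0332  0.003 ] [ 0.6293 -0.0339  0.017 ]
[316.5 205.3] [ 0.5322 -0.0683  0.003 ] [ 0.5301 -0.0686  0.017 ]
[303.  209.8] [ 0.5166 -0.0241  0.003 ] [ 0.5146 -0.0249  0.017 ]
scene disc [327.4 181. ] 30.625 [0.6752 0.0048 0.042 ]
wedge area 353.9305555555556
[289.7 216.7] [ 0.5193 -0.0122  0.003 ] [ 0.5134 -0.0225  0.017 ]
[313.8 194.8] [0.6287 0.0142 0.003 ] [0.6211 0.0035 0.017 ]
[322.6 204.5] [ 0.6253 -0.0347  0.003 ] [ 0.6177 -0.0446  0.017 ]
[298.5 226.4] [ 0.5184 -0.0582  0.003 ] [ 0.5125 -0.0677  0.017 ]
```

View pics/seg.png

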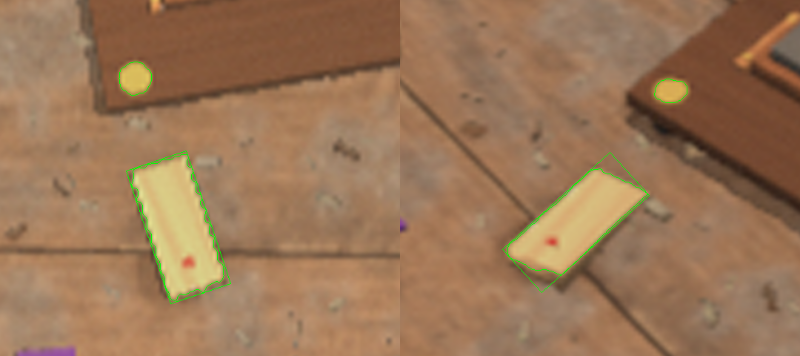

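The top fit follows the wedge outline well. The scene box is skewed by perspective, so I use the top one, and the two views agree on the disc to within 2 mm.

- **Wedge:** axis about 19.4°, thick end at about (0.526, -0.045).
- **Foot:** at about (0.6765, 0.0045), only 3 mm off the wedge's axis.

I'll move behind the thick end, with the finger pair square to it.

The rows are not in the units I measure in: shifts go in shares of 80 cm and turns go in shares of 45 degrees. I convert before sending: -60.4 cm / 80 = -0.755, 24.4 cm / 80 = 0.305, 0.764 rad / 0.7854 = 0.9728.

Emit:
carry_out:
  targets:
    - [[0.305,-0.755,-0.0625,0,0,0.9728,1.6],[0.305,-0.755,-0.0625,0,0,0.9728,1.6],[0.305,-0.755,-0.0625,0,0,0.9728,1.6],[0.305,-0.755,-0.0625,0,0,0.9728,1.6],[0.305,-0.755,-0.0625,0,0,0.9728,1.6],[0.305,-0.755,-0.0625,0,0,0.9728,1.6],[0.305,-0.755,-0.0625,0,0,0.9728,1.6],[0.305,-0.755,-0.0625,0,0,0.9728,1.6]]

```text
time: 2.2
tcp_pos: [0.4302, 0.0949, 0.1944]
ee_rot: [[-0.943, -0.332, 0.001], [-0.332, 0.943, 0.0], [-0.001, -0.0, -1.0]]
wrist_force: [0.9, -0.2, 0.0]
finger_gap: 0.184
finger_force: 0.0
```

In the tool's units: -13.5 cm / 80 = -0.1688, -8 cm / 80 = -0.1.

Emit:
carry_out:
  targets:
    - [[0.065,-0.1688,-0.1,0,0,0,1.6],[0.065,-0.1688,-0.1,0,0,0,1.6],[0.065,-0.1688,-0.1,0,0,0,1.6],[0.065,-0.1688,-0.1,0,0,0,1.6],[0.065,-0.1688,-0.1,0,0,0,1.6]]

```text
time: 2.82
tcp_pos: [0.4819, -0.0379, 0.1147]
ee_rot: [[-0.943, -0.332, 0.0], [-0.332, 0.943, 0.0], [-0.001, 0.0, -1.0]]
wrist_force: [-0.1, -0.9, 0.1]
finger_gap: 0.187
finger_force: 0.0
```

Run:
```python
from h import *
s=env.state();print(s['time'],s['tcp_pos'],s['wrist_force'])
p=snap('wrist','w1.png')
```

```text
2.825 [ 0.48188611 -0.03785998  0.11467911] [-0.05718693 -0.87286361  0.05476583]
```

View pics/w1.png

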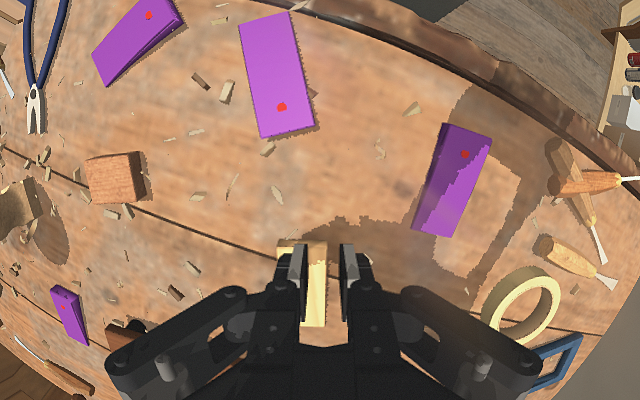

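The wrist view shows the wedge at (315,285), just left of the finger centre line, as expected at this y. The nearest purple piece (278,80) is clear of the fingers, so I descend behind the thick end.

In the tool's units: -10.7 cm / 80 = -0.1338, -10.5 cm / 80 = -0.1313.

Emit:
carry_out:
  targets:
    - [[0.01,-0.025,-0.0375,0,0,0,1.6],[0.01,-0.025,-0.075,0,0,0,1.6],[0.01,-0.025,-0.1,0,0,0,1.6],[0.01,-0.025,-0.1188,0,0,0,1.6],[0.01,-0.025,-0.1313,0,0,0,1.6],[0.01,-0.025,-0.1338,0,0,0,1.6]]

```text
time: 3.62
tcp_pos: [0.4898, -0.0579, 0.0071]
ee_rot: [[-0.943, -0.332, -0.0], [-0.332, 0.943, 0.0], [0.0, 0.0, -1.0]]
wrist_force: [0.8, -0.2, -1.0]
finger_gap: 0.19
finger_force: 0.0
```

Run:
```python
from h import *
s=env.state();print(s['time'],s['tcp_pos'],s['wrist_force'])
p=snap('scene','s2.png'); q=snap('top','t2.png')
a=cv2.resize(cv2.imread('pics/s2.png')[150:260,240:350],(400,400),interpolation=2)
b=cv2.resize(cv2.imread('pics/t2.png')[140:230,260:350],(400,400),interpolation=2)
cv2.imwrite('pics/c2.png',np.hstack([a,b]))
```

```text
3.625 [ 0.48982089 -0.05788274  0.00707809] [ 0.79409138 -0.20926561 -1.0204439 ]
```

View pics/c2.png

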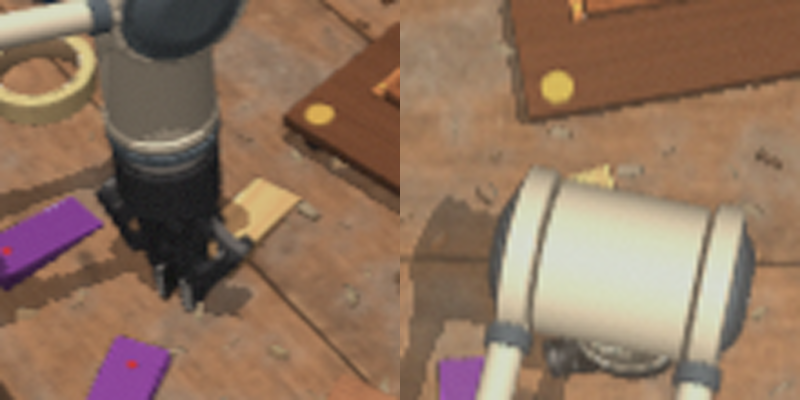

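In the tool's units: 6.6 cm / 80 = 0.0825, 5.9 cm / 80 = 0.0738.

Emit:
carry_out:
  targets:
    - [[0.0118,0.0041,0,0,0,0,1.6],[0.0236,0.0083,0,0,0,0,1.6],[0.0325,0.0113,0,0,0,0,1.6],[0.0413,0.0144,0,0,0,0,1.6],[0.0513,0.0178,0,0,0,0,1.6],[0.0625,0.0213,0,0,0,0,1.6],[0.0738,0.025,0,0,0,0,1.6],[0.0825,0.0281,0,0,0,0,1.6]]

```text
time: 4.72
tcp_pos: [0.5564, -0.0355, 0.0071]
ee_rot: [[-0.943, -0.332, -0.0], [-0.332, 0.943, 0.0], [0.0, 0.0, -1.0]]
wrist_force: [-0.2, -0.3, -0.3]
finger_gap: 0.191
finger_force: 0.2
```

Run:
```python
from m import *
s=env.state();print(s['time'],s['tcp_pos'],s['wrist_force'],s['finger_force'])
p=snap('scene','s3.png'); q=snap('top','t3.png')
for r in optics.find_in(p,'wedge')+optics.find_in(q,'wedge'): print(np.round(r['location'],3),r['confidence'])
a=cv2.resize(cv2.imread('pics/s3.png')[150:260,260:370],(400,400),interpolation=2)
b=cv2.resize(cv2.imread('pics/t3.png')[130:220,260:350],(400,400),interpolation=2)
cv2.imwrite('pics/c3.png',np.hstack([a,b]))
```

```text
4.725 [ 0.5563958  -0.03553969  0.0070936 ] [-0.22693913 -0.28427495 -0.30941707] 0.23921706480905414
[ 0.39  -0.259  0.013] 0.87
[ 0.786 -0.317  0.008] 0.82
[ 0.396 -0.111  0.011] 0.79
[0.422 0.055 0.013] 0.61
[ 0.638 -0.013  0.002] 0.55
[ 0.763 -0.313  0.013] 0.84
[ 0.397 -0.255  0.011] 0.6
```

View pics/c3.png

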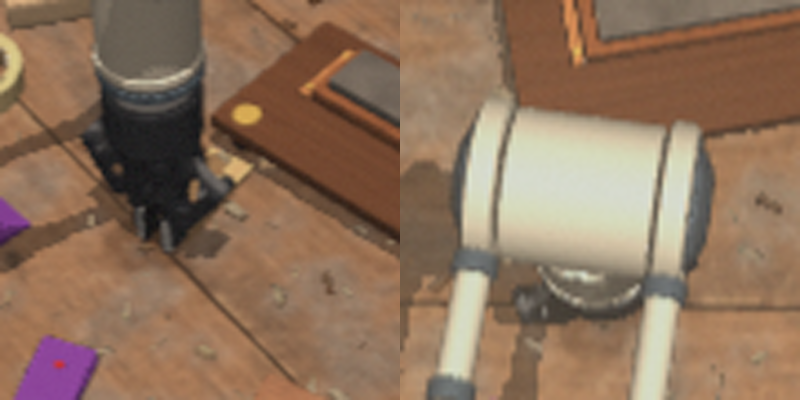

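The wedge moves with the fingers, and its thin tip shows at left-panel (235,170), just at the board's edge. I keep pushing, slowing before the jam.

In the tool's units: 3.2 cm / 80 = 0.04, 0.55 cm / 80 = 0.0069.

Emit:
carry_out:
  targets:
    - [[0.0075,0.0025,0,0,0,0,1.6],[0.0138,0.0048,0,0,0,0,1.6],[0.02,0.0069,0,0,0,0,1.6],[0.0263,0.009,0,0,0,0,1.6],[0.0313,0.0108,0,0,0,0,1.6],[0.035,0.012,0,0,0,0,1.6],[0.0375,0.0129,0,0,0,0,1.6],[0.04,0.0138,0,0,0,0,1.6]]

```text
time: 5.92
tcp_pos: [0.5879, -0.0247, 0.0071]
ee_rot: [[-0.943, -0.332, -0.0], [-0.332, 0.943, -0.0], [0.0, 0.0, -1.0]]
wrist_force: [-0.2, -0.4, -0.5]
finger_gap: 0.188
finger_force: 0.2
```

Travel so far is 104 mm of about 116. I continue in small steps and watch the force.

In the tool's units: 0.6 cm / 80 = 0.0075, 0.45 cm / 80 = 0.0056.

Emit:
carry_out:
  targets:
    - [[0.0019,0.0006,0,0,0,0,1.6],[0.0038,0.0013,0,0,0,0,1.6],[0.0056,0.0019,0,0,0,0,1.6],[0.0075,0.0025,0,0,0,0,1.6]]

```text
time: 6.42
tcp_pos: [0.5939, -0.0227, 0.0071]
ee_rot: [[-0.943, -0.332, -0.0], [-0.332, 0.943, -0.0], [0.0, -0.0, -1.0]]
wrist_force: [0.6, 0.4, 0.2]
finger_gap: 0.187
finger_force: 0.1
```

In the tool's units: 0.2 cm / 80 = 0.0025, 0.1 cm / 80 = 0.0013.

Emit:
carry_out:
  targets:
    - [[0.0013,0.0004,0,0,0,0,1.6],[0.0025,0.0009,0,0,0,0,1.6]]

```text
time: 6.68
tcp_pos: [0.5959, -0.022, 0.0071]
ee_rot: [[-0.943, -0.332, -0.0], [-0.332, 0.943, -0.0], [0.0, -0.0, -1.0]]
wrist_force: [0.0, -0.0, -0.4]
finger_gap: 0.185
finger_force: 0.1
```

In the tool's units: 0.2 cm / 80 = 0.0025, 0.1 cm / 80 = 0.0013.

Emit:
carry_out:
  targets:
    - [[0.0013,0.0004,0,0,0,0,1.6],[0.0025,0.0009,0,0,0,0,1.6]]

```text
time: 6.92
tcp_pos: [0.5978, -0.0213, 0.0071]
ee_rot: [[-0.943, -0.332, -0.0], [-0.332, 0.943, -0.0], [0.0, 0.0, -1.0]]
wrist_force: [0.5, -0.1, 0.0]
finger_gap: 0.189
finger_force: 0.1
```

In the tool's units: 0.1 cm / 80 = 0.0013, 0.03 cm / 80 = 0.0004.

Emit:
carry_out:
  targets:
    - [[0.0013,0.0004,0,0,0,0,1.6],[0.0013,0.0004,0,0,0,0,1.6]]

```text
time: 7.18
tcp_pos: [0.5989, -0.021, 0.0072]
ee_rot: [[-0.943, -0.332, 0.0], [-0.332, 0.943, 0.0], [-0.0, -0.0, -1.0]]
wrist_force: [-1.4, -0.1, -0.6]
finger_gap: 0.188
finger_force: 0.0
```

In the tool's units: 0.1 cm / 80 = 0.0013, 0.03 cm / 80 = 0.0004.

Emit:
carry_out:
  targets:
    - [[0.0013,0.0004,0,0,0,0,1.6],[0.0013,0.0004,0,0,0,0,1.6]]

```text
time: 7.42
tcp_pos: [0.5999, -0.0207, 0.0072]
ee_rot: [[-0.943, -0.332, 0.0], [-0.332, 0.943, 0.0], [-0.0, -0.0, -1.0]]
wrist_force: [-0.1, -0.3, -0.0]
finger_gap: 0.192
finger_force: 0.0
```

Run:
```python
from m import *
s=env.state();print(s['time'],s['tcp_pos'],s['wrist_force'],s['finger_force'])
p=snap('scene','s4.png'); K=6
B=cv2.resize(p['color'],None,fx=K,fy=K,interpolation=cv2.INTER_CUBIC)
d=seg(B,(328*K,181*K),9*K,(18,110,120),(35,255,255)); u=(np.array(cen(d))+.5)/K-.5; print('disc',u,'was 327.4 181.0')
cv2.imwrite('pics/c4.png',cv2.resize(cv2.imread('pics/s4.png')[160:250,280:370],(600,600),interpolation=2))
```

```text
7.425 [ 0.59991936 -0.02073185  0.00716701] [-0.08379541 -0.34240731 -0.04863917] 0.0
disc [330.1753876  180.82428941] was 327.4 181.0
```

View pics/c4.png

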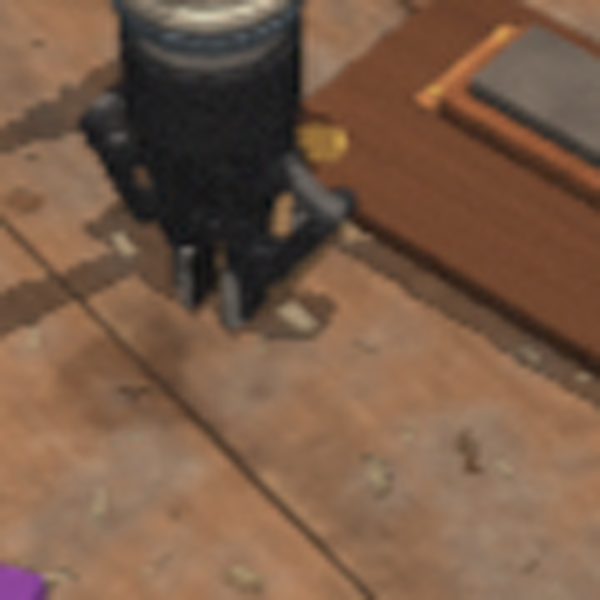

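The disc is partly hidden by the hand, so its centroid means nothing here. The stand's edge looks unmoved and there's no jam force yet, so I continue in 1 mm steps.

In the tool's units: 0.1 cm / 80 = 0.0013, 0.03 cm / 80 = 0.0004.

Emit:
carry_out:
  targets:
    - [[0.0013,0.0004,0,0,0,0,1.6],[0.0013,0.0004,0,0,0,0,1.6]]

```text
time: 7.72
tcp_pos: [0.6009, -0.0204, 0.0071]
ee_rot: [[-0.943, -0.332, 0.0], [-0.332, 0.943, 0.0], [-0.0, 0.0, -1.0]]
wrist_force: [0.6, 1.1, -1.3]
finger_gap: 0.187
finger_force: 0.0
```

In the tool's units: 0.1 cm / 80 = 0.0013, 0.03 cm / 80 = 0.0004.

Emit:
carry_out:
  targets:
    - [[0.0013,0.0004,0,0,0,0,1.6],[0.0013,0.0004,0,0,0,0,1.6]]

```text
time: 7.98
tcp_pos: [0.6019, -0.0202, 0.0071]
ee_rot: [[-0.943, -0.332, 0.0], [-0.332, 0.943, -0.0], [-0.0, -0.0, -1.0]]
wrist_force: [-0.8, -0.2, -0.5]
finger_gap: 0.185
finger_force: 0.2
```

In the tool's units: 0.1 cm / 80 = 0.0013, 0.03 cm / 80 = 0.0004.

Emit:
carry_out:
  targets:
    - [[0.0013,0.0004,0,0,0,0,1.6],[0.0013,0.0004,0,0,0,0,1.6]]

```text
time: 8.22
tcp_pos: [0.6026, -0.02, 0.0071]
ee_rot: [[-0.943, -0.332, -0.001], [-0.332, 0.943, -0.0], [0.001, 0.0, -1.0]]
wrist_force: [-3.9, -0.5, 1.6]
finger_gap: 0.189
finger_force: 1.3
```

The jam has begun at 4 N. I go 0.5 mm further.

In the tool's units: 0.04 cm / 80 = 0.0005, 0.01 cm / 80 = 0.0001.

Emit:
carry_out:
  targets:
    - [[0.0005,0.0001,0,0,0,0,1.6],[0.0005,0.0001,0,0,0,0,1.6]]

```text
time: 8.48
tcp_pos: [0.6029, -0.0199, 0.0071]
ee_rot: [[-0.943, -0.332, -0.001], [-0.332, 0.943, -0.0], [0.001, 0.0, -1.0]]
wrist_force: [-5.1, -1.1, 2.0]
finger_gap: 0.184
finger_force: 2.3
```

Run:
```python
from m import *
F=[]
for i in range(4):
    p=optics.camera('top' if i<1 else 'scene'); s=env.state(); F.append(s['wrist_force'])
    if i==0: cv2.imwrite('pics/t5.png',p['color'][:,:,::-1])
print(np.round(F,1),s['tcp_pos'],s['finger_force'])
a,b=cv2.imread('pics/s4.png'),p['color'][:,:,::-1]
# stand shift s4 and s0 vs now on stand's right part
A0=cv2.imread('pics/scene0.png')
g=lambda x:np.float32(cv2.cvtColor(np.ascontiguousarray(x[165:228,350:420]),cv2.COLOR_BGR2GRAY))
print(cv2.phaseCorrelate(g(A0),g(b),cv2.createHanningWindow((70,63),5)))
```

```text
[[-4.7 -0.2  2.4]
 [-4.3 -1.6  2.5]
 [-5.3 -0.9  2. ]
 [-5.1 -1.2  2.2]] [ 0.60298277 -0.0198559   0.00710487] 2.4807345647423062
((0.0034934773497852234, 0.030188701710372357), 0.9966927363226811)
```

In the tool's units: 0.03 cm / 80 = 0.0004, 0.01 cm / 80 = 0.0001.

Emit:
carry_out:
  targets:
    - [[0.0004,0.0001,0,0,0,0,1.6],[0.0004,0.0001,0,0,0,0,1.6]]

```text
time: 8.93
tcp_pos: [0.6031, -0.0198, 0.0071]
ee_rot: [[-0.943, -0.332, -0.001], [-0.332, 0.943, -0.0], [0.001, 0.0, -1.0]]
wrist_force: [-5.0, -1.8, 2.3]
finger_gap: 0.187
finger_force: 2.9
```

The wedge is snug at about 5.3 N and the stand hasn't shifted. Now I back straight off, rise and look.

Emit:
carry_out:
  targets:
    - [[-0.0063,-0.0021,0,0,0,0,1.6],[-0.0238,-0.0083,0,0,0,0,1.6],[-0.0475,-0.0165,0,0,0,0,1.6],[-0.0625,-0.0219,0.0375,0,0,0,0],[-0.0875,-0.03,0.1,0,0,0,0],[-0.15,-0.05,0.1625,0,0,0,0],[-0.2125,-0.075,0.175,0,0,0,0],[-0.2125,-0.075,0.175,0,0,0,0]]

```text
time: 9.93
tcp_pos: [0.4328, -0.0807, 0.1502]
ee_rot: [[-0.944, -0.33, 0.007], [-0.33, 0.944, -0.002], [-0.006, -0.004, -1.0]]
wrist_force: [1.3, 0.8, -0.6]
finger_gap: 0.005
finger_force: 0.0
```

Run:
```python
from m import *
s=env.state();print(s['time'],s['tcp_pos'],s['wrist_force'],s['finger_gap'])
p=snap('scene','s6.png'); q=snap('top','t6.png'); K=6
for P,c,o in((q,(295,159),(294.9,159.1)),(p,(328,181),(327.4,181.0))):
    B=cv2.resize(P['color'],None,fx=K,fy=K,interpolation=cv2.INTER_CUBIC)
    d=seg(B,(c[0]*K,c[1]*K),7*K,(18,110,120),(35,255,255)); u=(np.array(cen(d))+.5)/K-.5; print('disc',u.round(2),o,unproj(P,*u,.042).round(4))
a=cv2.resize(cv2.imread('pics/s6.png')[160:230,280:350],(400,400),interpolation=2)
b=cv2.resize(cv2.imread('pics/t6.png')[140:210,265:335],(400,400),interpolation=2)
cv2.imwrite('pics/c6.png',np.hstack([a,b]))
```

```text
9.925 [ 0.4328278  -0.08066706  0.15019699] [ 1.34941523  0.78781699 -0.64527407] 0.004563992167741819
disc [294.94 159.16] (294.9, 159.1) [0.6776 0.0041 0.042 ]
disc [327.4  180.97] (327.4, 181.0) [0.6751 0.0049 0.042 ]
```

View pics/c6.png

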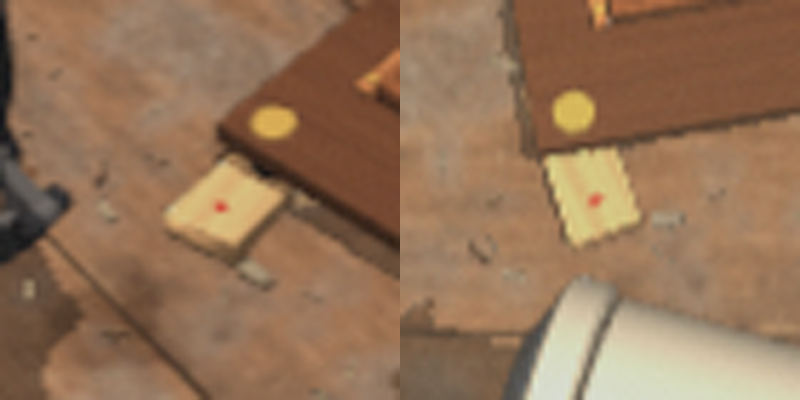

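The wedge sits under the foot in line with the disc (right panel: disc 573,112 and wedge 592,198). The disc is at the same pixels as before. Now the press: move above the disc with the fingers shut.

In the tool's units: 24.4 cm / 80 = 0.305, 18 cm / 80 = 0.225.

Emit:
carry_out:
  targets:
    - [[0.075,0.0263,0,0,0,0,0],[0.15,0.0525,0,0,0,0,0],[0.225,0.0788,0,0,0,0,0],[0.305,0.1063,-0.0125,0,0,0,0],[0.305,0.1063,-0.05,0,0,0,0],[0.305,0.1063,-0.0875,0,0,0,0],[0.305,0.1063,-0.1125,0,0,0,0],[0.305,0.1063,-0.12,0,0,0,0]]

```text
time: 11.02
tcp_pos: [0.6767, 0.0059, 0.0482]
ee_rot: [[-0.943, -0.332, -0.004], [-0.332, 0.943, 0.0], [0.003, 0.002, -1.0]]
wrist_force: [-0.1, -0.6, 0.1]
finger_gap: -0.001
finger_force: 0.0
```

In the tool's units: -0.5 cm / 80 = -0.0063, -0.4 cm / 80 = -0.005.

Emit:
carry_out:
  targets:
    - [[0,-0.0013,-0.0025,0,0,0,0],[0,-0.0013,-0.005,0,0,0,0],[0,-0.0013,-0.0063,0,0,0,0],[0,-0.0013,-0.0063,0,0,0,0]]

```text
time: 11.52
tcp_pos: [0.6777, 0.0043, 0.0468]
ee_rot: [[-0.943, -0.332, 0.001], [-0.332, 0.943, -0.0], [-0.001, -0.0, -1.0]]
wrist_force: [-0.1, 0.1, 0.3]
finger_gap: -0.002
finger_force: 0.0
```

In the tool's units: -0.1 cm / 80 = -0.0013, -0.05 cm / 80 = -0.0006.

Emit:
carry_out:
  targets:
    - [[0,0,-0.0006,0,0,0,0],[0,0,-0.0013,0,0,0,0],[0,0,-0.0013,0,0,0,0]]

```text
time: 11.9
tcp_pos: [0.6775, 0.0043, 0.0451]
ee_rot: [[-0.943, -0.332, -0.0], [-0.332, 0.943, -0.0], [0.0, 0.0, -1.0]]
wrist_force: [-0.3, -0.2, 0.5]
finger_gap: 0.002
finger_force: 0.0
```

Emit:
carry_out:
  targets:
    - [[0,0,-0.0013,0,0,0,0],[0,0,-0.0025,0,0,0,0],[0,0,-0.0025,0,0,0,0]]

```text
time: 12.28
tcp_pos: [0.6774, 0.0044, 0.0429]
ee_rot: [[-0.943, -0.332, -0.0], [-0.332, 0.943, 0.0], [0.0, 0.0, -1.0]]
wrist_force: [0.9, -0.4, -0.0]
finger_gap: 0.003
finger_force: 0.0
```

In the tool's units: -0.1 cm / 80 = -0.0013, -0.05 cm / 80 = -0.0006.

Emit:
carry_out:
  targets:
    - [[0,0,-0.0006,0,0,0,0],[0,0,-0.0013,0,0,0,0],[0,0,-0.0013,0,0,0,0]]

```text
time: 12.65
tcp_pos: [0.6775, 0.0043, 0.0421]
ee_rot: [[-0.943, -0.332, -0.0], [-0.332, 0.943, -0.0], [0.0, -0.0, -1.0]]
wrist_force: [0.9, 0.5, -0.1]
finger_gap: 0.002
finger_force: 0.0
```

In the tool's units: -0.08 cm / 80 = -0.001, -0.04 cm / 80 = -0.0005.

Emit:
carry_out:
  targets:
    - [[0,0,-0.0005,0,0,0,0],[0,0,-0.001,0,0,0,0],[0,0,-0.001,0,0,0,0]]

```text
time: 13.02
tcp_pos: [0.6776, 0.0044, 0.042]
ee_rot: [[-0.943, -0.332, 0.0], [-0.332, 0.943, -0.0], [-0.0, -0.0, -1.0]]
wrist_force: [-2.2, 0.6, 5.4]
finger_gap: 0.001
finger_force: 2.4
```

In the tool's units: -0.04 cm / 80 = -0.0005.

Emit:
carry_out:
  targets:
    - [[0,0,-0.0005,0,0,0,0],[0,0,-0.0005,0,0,0,0]]

```text
time: 13.28
tcp_pos: [0.6776, 0.0043, 0.042]
ee_rot: [[-0.943, -0.332, 0.001], [-0.332, 0.943, -0.0], [-0.0, -0.0, -1.0]]
wrist_force: [-3.8, 0.8, 6.6]
finger_gap: 0.001
finger_force: 3.3
```

It holds 6.6 N without giving, where 2 to 4 N tipped it before. I press a little harder, easing the sideways load.

In the tool's units: -0.1 cm / 80 = -0.0013, -0.05 cm / 80 = -0.0006.

Emit:
carry_out:
  targets:
    - [[-0.0004,0,-0.0005,0,0,0,0],[-0.0006,0,-0.0013,0,0,0,0],[-0.0006,0,-0.0013,0,0,0,0],[-0.0006,0,-0.0013,0,0,0,0]]

```text
time: 13.78
tcp_pos: [0.6776, 0.0043, 0.042]
ee_rot: [[-0.943, -0.332, 0.002], [-0.332, 0.943, -0.0], [-0.002, -0.001, -1.0]]
wrist_force: [-3.7, -0.3, 9.9]
finger_gap: -0.001
finger_force: 4.5
```

Emit:
carry_out:
  targets:
    - [[-0.0005,0,-0.001,0,0,0,0],[-0.0005,0,-0.001,0,0,0,0],[-0.0005,0,-0.001,0,0,0,0],[-0.0005,0,-0.001,0,0,0,0]]

```text
time: 14.28
tcp_pos: [0.6776, 0.0044, 0.0419]
ee_rot: [[-0.943, -0.332, 0.003], [-0.332, 0.943, -0.0], [-0.003, -0.001, -1.0]]
wrist_force: [-3.7, -0.4, 11.3]
finger_gap: -0.002
finger_force: 5.5
```

In the tool's units: -24 cm / 80 = -0.3, -18 cm / 80 = -0.225.

Emit:
carry_out:
  targets:
    - [[0,0,0.0038,0,0,0,0],[0,0,0.0125,0,0,0,0],[0,0,0.0375,0,0,0,0],[0,0,0.0875,0,0,0,0],[-0.075,-0.025,0.1375,0,0,0,0],[-0.15,-0.05,0.1375,0,0,0,0],[-0.225,-0.075,0.1375,0,0,0,0],[-0.3,-0.1,0.1375,0,0,0,0]]

```text
time: 15.28
tcp_pos: [0.4474, -0.0721, 0.1508]
ee_rot: [[-0.943, -0.332, 0.002], [-0.332, 0.943, -0.001], [-0.002, -0.002, -1.0]]
wrist_force: [-0.2, -0.2, 0.8]
finger_gap: -0.002
finger_force: 0.0
```

Run:
```python
from m import *
s=env.state();print(s['time'],s['tcp_pos'],s['wrist_force'])
p=snap('scene','s7.png'); q=snap('top','t7.png'); K=6
for P,c,o in((q,(295,159),(294.94,159.16)),(p,(328,181),(327.4,180.97))):
    B=cv2.resize(P['color'],None,fx=K,fy=K,interpolation=cv2.INTER_CUBIC)
    d=seg(B,(c[0]*K,c[1]*K),7*K,(18,110,120),(35,255,255)); u=(np.array(cen(d))+.5)/K-.5; print('disc',u.round(2),o)
a=cv2.resize(cv2.imread('pics/s7.png')[160:230,280:350],(400,400),interpolation=2)
b=cv2.resize(cv2.imread('pics/t7.png')[140:210,265:335],(400,400),interpolation=2)
cv2.imwrite('pics/c7.png',np.hstack([a,b]))
```

```text
15.275 [ 0.44741856 -0.07210427  0.15075383] [-0.15803811 -0.15137669  0.77578515]
disc [294.93 159.14] (294.94, 159.16)
disc [327.44 180.96] (327.4, 180.97)
```

View pics/c7.png

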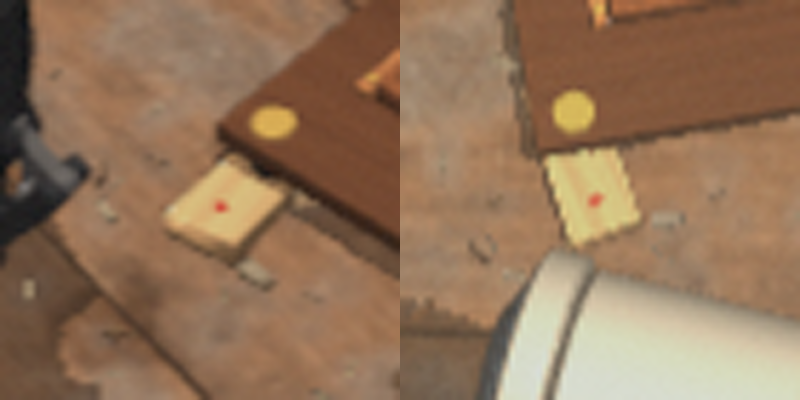

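The wedge and stand look the same as before the press: disc at right-panel (573,112), wedge still in at (592,198). The hand is clear of everything, so I hand the job in.

```bash
python3 -c "
from cell import env
print(env.finish_job())"
```

```text
the job is handed in; nothing more can be done
None
```

The wedge is snug under the short foot (jammed at about 5 N), the stand held 11 N on the brass disc without rocking or shifting, the hand is clear, and I handed the job in at about 15 s of the 48 s allowed.

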